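# Turn and press home the lid of the ultrasonic cleaner

### The arm

A 7-joint arm with a two-finger parallel gripper is mounted at the origin on the work surface. World frame = base frame: x ahead of the robot, y to its left, z up, the work surface at z = 0. Lengths are in m, angles in rad, forces in N, time in s.
With the tool pointing down it reaches from about 0.4 to 0.85 m from the base axis. Payload 10.4 kg.
Tool frame: the origin (TCP) lies on the centre line of the jaws, within the pads' length; the fingertips stand 14 mm ahead of it and the grasp point (between the pads) lies 5 mm behind it (tip_reach is the z of the fingertips in the tool frame, in m); z points along the fingers, x is the direction in which the jaws open and shut, and the axes are right-handed (so a half turn about z gives the same grasp; the last joint's range is limited). The gripper opens to 87 mm and grips with 3 to 60 N. Pads are 19 mm wide; open, the fingers measure 117 mm over their backs; the gripper's body (75 mm by 190 mm) begins 51 mm behind the grasp point.
Start: joints at [-1.184, 0.332, -0.065, 1.46, 0.022, 1.35, -0.088], TCP at [0.249, 0.573, 0.2] pointing down, gripper open.
Joint ranges: [-2.6, 2.6], [-0.5, 2.12], [-1.47, 1.34], [0.16, 2.42], [-1.27, 4.41], [0.06, 2.06], [-2.6, 2.6]. Speed limits (rad/s): [2.22, 2.22, 2.79, 2.79, 3.14, 3.14, 3.14].

### API

Orientations are given as a unit quaternion [x, y, z, w].
In Python, from bench import * gives the robot as it stands.
- The arm moves only by the tool carry_out, never from a script. Its argument "rows" is a list of rows, each a list of 5 numbers: the closure, from -1 (fully open) to 1 (shut), so that 0 is half open, then the shift along the tool's x, y, z in units of 30 mm (1.0 is 30 mm), then the turn about the tool's z in units of 5 degrees (1.0 is 5 degrees). In form: [[jaw, x, y, z, turn], ...]. A call has 1 to 20 rows; each row shifts and turns the pose as measured when the row begins, along the tool's axes as they then stand; what a row does not reach is not made up. A row lasts 1/12 s, in which the tool goes at most 41.7 mm and 7.16 degrees, less where a joint would pass 70% of its speed; a pose out of reach is approached as far as the arm can. A call is refused whole if a number of a shift passes 1 or a number of a turn 1, either way. A call with a gripper value outside its range is refused whole. The fingers move at their own pace and stop on an object; "force" is the grip in N (left out, the last holds). Time passes only in rows, so rows that do not move let the fingers close. It gives the time, the measured TCP pose, the force and the opening at its end, in the units of the state.
- read_state(): the state, without advancing time (a new reading comes with each control period).
- camera(name): name is "scene" or "top"; returns the picture (384x512x3 uint8, blue, green, red); there is no depth.
- camera_info(name): a dict with "fx", "fy", "cx", "cy" (pixels), "extrinsics" (4x4, takes a point from camera to world coordinates). Camera axes: x right, y down, z forward; pixel columns grow to the right and rows downward; lengths in m; the calibration is good to about 2 mm. A picture is of the moment at which its call begins. camera_info takes no time and is no camera call.
- close_job(): hands the job in, once; it reports no verdict.
Trained networks look in the newest picture that a camera, given by its name, has taken for a name from the list of things; names that differ only in an ending like _2 or _b are one class to them, and where a whole thing is asked for, a point or a joint stands for the part that bears it (a point fixed in the world has none). Each returns a list of dicts, best first, with "conf" (0 to 1); they miss things now and then, are a little off and sometimes report something else, mostly with a low value. They report only what shows in the picture. A call takes as long as a camera call. They do not tell look-alikes from the thing itself.
- recognise(query, camera): "box" ([centre column, centre row, width, height] in pixels, round what is visible of it).
- silhouettes(query, camera): "mask" (384x512 bool, what is visible of it) and "box" ([centre column, centre row, width, height] in pixels, round what is visible of it).
- pinpoint(query, camera): "xy" ([column, row] in pixels: a listed point, or the origin of a listed thing).
The state is a dict: "time": time; "joint_positions": joint angles; "joint_vel": joint speeds; "joint_torque": joint torques, N m; "ee_pos": TCP position; "eef_rot": TCP orientation; "ft_force": force on the tool from outside, world axes, zero at the start; "torque": the same for the moment, N m; "width": finger opening in m.
Only numpy, scipy, OpenCV 4.12 (cv2) and the standard library are available. Lean on these libraries where they do the work, as an engineer would, in place of code of your own. Each camera call takes 0.05 s, during which the arm holds its last target. There are 200 camera calls.

### The job

The lid of the small round ultrasonic cleaner on the bathroom counter was put on out of line, so it is propped up on the cleaner's locating pin. With a fingertip, push the lid round by its raised lug until the notch in its edge meets the pin, then press it down fully home, flat on the cleaner. Only push and press the lid, never lift it off, and leave the other things on the counter where they stand.

Things in the scene. Friction and masses are not known exactly. Their poses are not given: they have to be found in the camera images.
- cleaner: round white ultrasonic cleaner (for retainers, jewellery), 198 mm across, fixed to the counter. Origin on its vertical axis at counter level. Its +x axis points to the locating pin, its black control panel is at -x. Its top is a flat deck 80 mm above the counter, 190 mm across, with a tank mouth 120 mm across. A boss 10 x 24 mm, 10 mm high, stands on the deck outside the pin, 82 to 92 mm from the axis
- seal (a joint): slide of the dark seal collar (outer diameter 132 mm) round the tank mouth, under the lid: 0 = standing 5 mm above the deck, 0.005 = pushed down level with the deck. A push fit: it takes about 7 N to move, goes down with the lid, and stays where it is left
- pin (a point): round top of the upright steel locating pin on the deck: 11 mm in diameter, top 10 mm above the deck (90 mm above the counter), 75 mm from the cleaner's axis along its +x, so that half of it shows outside the edge of a lid that covers it
- lid: loose grey lid (smooth, 0.18 to 0.31 kg), a disc 150 mm across, 6 mm thick; a plug below it (117 mm across, 12 mm deep) keeps it centred in the mouth with 1.5 mm play, free to turn either way. Origin at the centre of the disc's underside, +x towards the notch. Heights of the origin: about 87 mm out of line (tilted 2 degrees on pin and collar), 85 with the notch over the pin, 80 pressed home. Its middle is flat
- lid_notch (a point): mouth of the notch at the lid's edge, on its underside, 75 mm from the lid's centre along +x; a slot 16 mm wide running 9 mm in from the edge, right through. When it comes over the pin the lid drops level onto the collar, and the pin stops it turning further
- lid_lug (a point): centre of the raised finger lug on top of the lid, opposite the notch: a radial block 30 mm long (40 to 70 mm from the lid's centre along its -x), 14 mm wide, standing 16 mm above the disc's top; this point is 55 mm from the lid's centre and 8 mm above the disc's top
- retainer_case: bystander: blue retainer case 80 x 68 x 28 mm; origin under its centre
- tablet_tin: bystander: round metal tin, 62 mm across, 30 mm high; origin under its centre
- cream_jar: bystander: blue cream jar with white lid, 64 mm across, 58 mm high; origin under its centre
- dropper: bystander: amber dropper bottle, 38 mm across, 98 mm high; origin under its centre
- lotion: bystander: white pump bottle, 68 mm across, 182 mm high; origin under its centre
- cup: bystander: white ceramic cup, 72 mm across, 92 mm high; origin under its centre
- comb: bystander: black comb lying flat, 180 x 36 x 6 mm; origin under its centre
Mind the look-alikes: they are no part of the job. There is more than one size of the lid; the job needs the smallest.

How it is judged:
By the outcome, as a careful person would: the job done as asked, in the order asked, and still so for the second after the job is handed in, with the robot touching nothing.
It also fails if it takes over 61 s, if anything falls off the work surface, if the arm or the gripper's body presses on something with over 40 N, if the wrist force passes 120 N, or if a joint passes its speed limit or range.

## Working session

There is one attempt and no reset: what is moved stays moved. The work goes in short steps, Python scripts to look and compute and a tool call to move; the robot and the scene stay as the last step left them, time stands still between calls to the robot, and variables do not carry over. Pictures are saved under pics/ and viewed, about 8 in all and at most 12, crops included, and the job is handed in when it is done.

Besides the shell and the picture viewer there is one more tool, called after "Emit:" by a JSON object that holds its "name" and its "arguments". carry_out: Moves the arm, as the interface text tells. Its arguments: {"type":"object","properties":{"rows":{"type":"array","items":{"type":"array","items":{"type":"number"}}},"force":{"type":"number"}},"required":["rows"]}

```bash
mkdir -p pics
cat > h.py <<'E'
from bench import *
import numpy as np, cv2
def ray(cam,uv,z):
    i=camera_info(cam);T=np.array(i["extrinsics"])
    d=T[:3,:3]@np.array([(uv[0]-i["cx"])/i["fx"],(uv[1]-i["cy"])/i["fy"],1]);o=T[:3,3]
    return (o+d*(z-o[2])/d[2]).round(4)
def proj(cam,p):
    i=camera_info(cam);T=np.linalg.inv(np.array(i["extrinsics"]));q=T[:3,:3]@np.array(p)+T[:3,3]
    return np.array([i["fx"]*q[0]/q[2]+i["cx"],i["fy"]*q[1]/q[2]+i["cy"]]).round(1)
E
python3 - <<'E'
from h import *
a=camera("scene");b=camera("top")
cv2.imwrite("pics/s0.png",a);cv2.imwrite("pics/t0.png",b)
for c in("top","scene"):
    for n,z in(("cleaner",0),("pin",.09),("lid",.087),("lid_notch",.087),("lid_lug",.101)):
        for r in pinpoint(n,c)[:4]: print(c,n,np.round(r["xy"],1),round(r["conf"],2),ray(c,r["xy"],z))
s=read_state();print(s["time"],s["ee_pos"],s["eef_rot"],s["width"],s["ft_force"])
E
```

```text
top cleaner [285.9 180.5] 0.4 [ 0.5874 -0.0966  0.    ]
top pin [294.7 153.7] 0.88 [ 0.6444 -0.1183  0.09  ]
top lid [284.6 180.1] 0.9 [ 0.5694 -0.0866  0.087 ]
top lid [325.5 278.5] 0.87 [ 0.2993 -0.1833  0.087 ]
top lid [204.9 265.5] 0.56 [0.3425 0.1361 0.087 ]
top lid_notch [229.8 284.5] 0.91 [0.2914 0.0703 0.087 ]
top lid_notch [329.1 313.9] 0.77 [ 0.2098 -0.1868  0.087 ]
top lid_notch [275.  199.3] 0.66 [ 0.5159 -0.0577  0.087 ]
top lid_lug [295.  165.2] 0.67 [ 0.6078 -0.1164  0.101 ]
top lid_lug [184.9 245.8] 0.62 [0.3954 0.1873 0.101 ]
top lid_lug [325.2 247.7] 0.56 [ 0.3792 -0.1854  0.101 ]
scene cleaner [238.6 232.4] 0.94 [ 0.5876 -0.0859  0.    ]
scene pin [240.  225.8] 0.76 [ 0.6488 -0.1087  0.09  ]
scene pin [267.7 254.6] 0.73 [ 0.7853 -0.0879  0.09  ]
scene pin [204.1 263.1] 0.4 [ 0.74   -0.2563  0.09  ]
scene pin [382.1 211.4] 0.31 [0.7757 0.3135 0.09  ]
scene lid [178.  185.5] 0.78 [ 0.3848 -0.2111  0.087 ]
scene lid [272.  168.3] 0.78 [0.4294 0.1141 0.087 ]
scene lid [234.5 207.7] 0.6 [ 0.5646 -0.0888  0.087 ]
scene lid [235.3 233.3] 0.39 [ 0.6688 -0.1328  0.087 ]
scene lid_notch [238.5 195.5] 0.91 [ 0.5157 -0.0529  0.087 ]
scene lid_notch [163.  171.9] 0.71 [ 0.2914 -0.2333  0.087 ]
scene lid_notch [241.6 164.3] 0.62 [0.3633 0.0286 0.087 ]
scene lid_lug [290.8 171. ] 0.95 [0.487  0.1551 0.101 ]
scene lid_lug [181.  194.9] 0.58 [ 0.4522 -0.2224  0.101 ]
scene lid_lug [234.5 217.4] 0.57 [ 0.6195 -0.1131  0.101 ]
0.6 [0.24905158 0.57326247 0.2002898 ] [ 8.36198729e-01  5.48426552e-01  5.21336455e-05 -8.04312870e-06] 0.08751308372577819 [ 0.15854934 -0.44575625 -0.68548432]
```

View pics/t0.png

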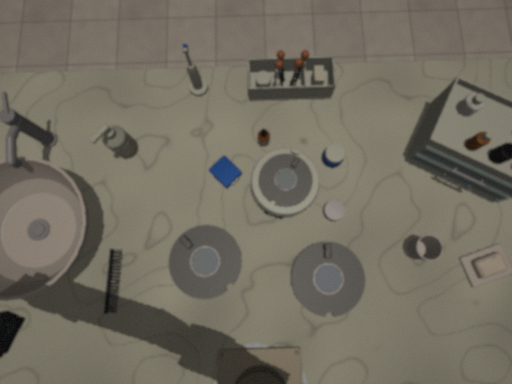

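View pics/s0.png

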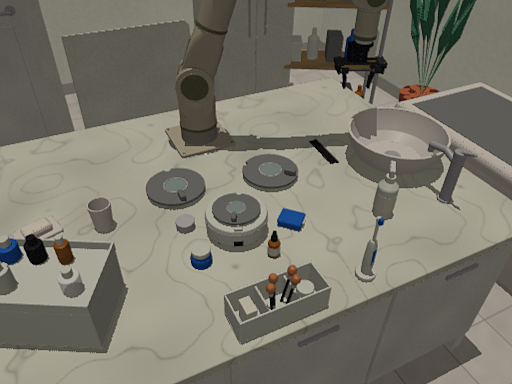

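The lid-like things are the discs at top-view (205,262) and (328,279), both larger and on the counter, and (285,180), the smallest, sitting on the cleaner. I choose the one on the cleaner and check it with a close crop.

Run:
```python
import cv2,numpy as np
t=cv2.imread("pics/t0.png")[140:225,240:330];s=cv2.imread("pics/s0.png")[183:257,195:280]
f=lambda a:cv2.resize(a,(400,400),interpolation=cv2.INTER_CUBIC)
cv2.imwrite("pics/c0.png",np.hstack([cv2.convertScaleAbs(f(t),alpha=1.3),f(s)]))
```

```text
(no output)
```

View pics/c0.png

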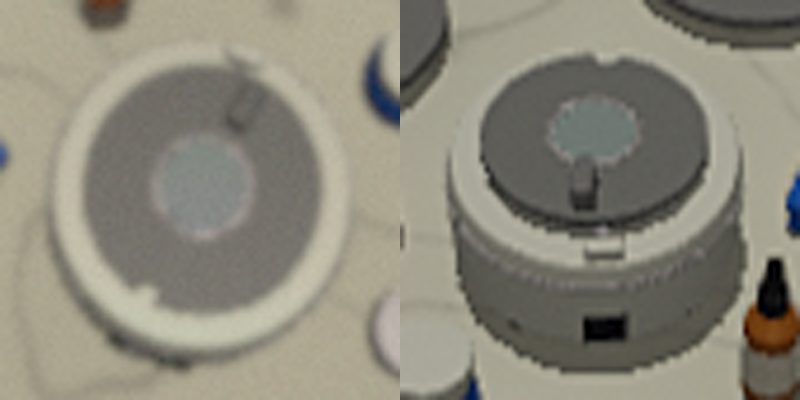

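Crop: the lid on the cleaner has its lug at top-view (294.7,163) and its notch at (273,202). The boss/pin side is at (295,153), and the panel is opposite at (274,215), so the lid needs about a half turn. Next I refine the centre and angles.

Run:
```python
from h import *
from scipy.optimize import least_squares
camera("top");camera("scene")
def circ(c,n,z,k=0,r0=None):
    for r in silhouettes(n,c)[:5]:
        if not(225<r["box"][0]<300 and 150<r["box"][1]<250): continue
        m=r["mask"].astype(np.uint8);cs,_=cv2.findContours(m,cv2.RETR_EXTERNAL,cv2.CHAIN_APPROX_NONE)
        p=np.array([ray(c,q,z)[:2] for q in max(cs,key=len)[:,0]])
        f=least_squares(lambda v:np.hypot(*(p-v[:2]).T)-v[2],[.57,-.09,.08],loss="soft_l1",f_scale=.002).x
        print(c,n,round(r["conf"],2),f.round(4),np.round(r["box"],0))
for c in("top","scene"): circ(c,"lid",.091);circ(c,"cleaner",.08)
print("eye lug",ray("top",(294.7,163.5),.106),"notch",ray("top",(273,202),.09),"boss",ray("top",(295,153.2),.09),"scene lug",ray("scene",(234.5,214),.108),"notch",ray("scene",(238.5,194.5),.09),"boss",ray("scene",(238,228.3),.09),"disc",ray("top",(285.7,179.7),.093),ray("scene",(235.8,207),.093))
for _ in range(3):
  for c in("top","scene"):
    camera(c)
    for n,z in(("pin",.09),("lid_lug",.101),("lid_notch",.087),("lid",.087),("cleaner",0)):
      for r in pinpoint(n,c):
        w=ray(c,r["xy"],z)
        if np.hypot(w[0]-.57,w[1]+.09)<.11: print(c,n,round(r["conf"],2),w[:2])
```

```text
top lid 0.58 [ 0.5693 -0.0865  0.0743] [283. 180.  53.  53.]
top cleaner 0.55 [ 0.5662 -0.0858  0.0972] [282. 187.  67.  71.]
scene lid 0.93 [ 0.5691 -0.0851  0.0747] [237. 206.  54.  34.]
scene lid 0.84 [0.4374 0.1008 0.0961] [273. 173.  56.  39.]
scene cleaner 0.89 [ 0.5878 -0.0923  0.1014] [238. 219.  62.  54.]
eye lug [ 0.6114 -0.1153  0.106 ] notch [ 0.508  -0.0518  0.09  ] boss [ 0.6458 -0.1192  0.09  ] scene lug [ 0.6129 -0.1101  0.108 ] notch [ 0.5144 -0.0523  0.09  ] boss [ 0.6559 -0.1184  0.09  ] disc [ 0.5691 -0.0893  0.093 ] [ 0.5697 -0.0866  0.093 ]
top pin 0.89 [ 0.6349 -0.1203]
top lid_lug 0.92 [ 0.6116 -0.1154]
top lid_notch 0.65 [ 0.51  -0.047]
top lid 0.64 [ 0.578  -0.0873]
scene pin 0.82 [ 0.6502 -0.1177]
scene lid_lug 0.76 [ 0.6237 -0.1208]
scene lid_notch 0.75 [ 0.5078 -0.0506]
scene lid 0.89 [ 0.5639 -0.0871]
scene cleaner 0.85 [ 0.5789 -0.0774]
top pin 0.77 [ 0.6446 -0.12  ]
top lid_lug 0.76 [ 0.6178 -0.1188]
top lid_lug 0.47 [ 0.638 -0.112]
top lid_notch 0.75 [ 0.5121 -0.0521]
top lid 0.57 [ 0.5687 -0.0902]
scene pin 0.78 [ 0.6476 -0.1291]
scene lid_lug 0.97 [ 0.6167 -0.1181]
scene lid_notch 0.58 [ 0.5106 -0.0435]
scene lid 0.7 [ 0.5607 -0.0894]
scene lid 0.39 [ 0.6626 -0.1166]
scene cleaner 0.77 [ 0.5721 -0.0887]
top pin 0.58 [ 0.6448 -0.1126]
top lid_lug 0.76 [ 0.6153 -0.1184]
top lid_notch 0.98 [ 0.5107 -0.0426]
top lid 0.92 [ 0.5681 -0.0838]
scene pin 0.65 [ 0.6411 -0.1149]
scene lid_lug 0.6 [ 0.6305 -0.1277]
scene lid_notch 0.93 [ 0.5102 -0.0273]
scene lid_notch 0.63 [ 0.5993 -0.1072]
scene lid 0.68 [ 0.5678 -0.0854]
scene cleaner 0.72 [ 0.5764 -0.0794]
```

The lid centre is about (0.569,-0.087). Lug angle is about -34°, notch 146° and pin about -22°, so clockwise (168°) is the shorter way. I'll move over with the jaws shut.

Emit:
{"name": "carry_out", "arguments": {"rows": [[1,0,0,-1,0],[1,-0.75,1,0,0],[1,-0.75,1,0,0],[1,-0.75,1,0,0],[1,-0.75,1,0,0],[1,-0.75,1,0,0],[1,-0.75,1,0,0],[1,-0.75,1,0,0],[1,-0.75,1,0,0],[1,-0.75,1,0,0],[1,-0.75,1,0,0],[1,-0.75,1,0,0],[1,-0.75,1,0,0],[1,-0.75,1,0,0],[1,-0.75,1,0,0],[1,-0.75,1,0,0],[1,-0.75,1,0,0],[1,-0.75,1,0,0],[1,-0.75,1,0,0],[1,0,0,0,0]], "force": 20}}

```text
time: 4.37
ee_pos: [0.5961, -0.0387, 0.2316]
eef_rot: [0.834, 0.552, 0.004, -0.0]
ft_force: [0.2, -1.2, -0.0]
width: 0.0004
```

```bash
cat >> h.py <<'E'
from scipy.spatial.transform import Rotation as Ro
C=np.array([.569,-.087])
def go(th,off,z,rad=.055,phi=None):
    "shift/turn (units) from now to the pose beside a lug at angle th (deg)"
    s=read_state();R=Ro.from_quat(s["eef_rot"]).as_matrix();a=np.radians(th)
    u=np.array([np.cos(a),np.sin(a)]);t=np.array([-u[1],u[0]])
    P=np.r_[C+rad*u+off*t,z]; d=R.T@(P-s["ee_pos"])/.03
    ph=np.degrees(np.arctan2(R[1,0],R[0,0]));w=(ph-(th+90 if phi is None else phi)+180)%360-180
    e=np.array(s["ee_pos"])[:2]-C
    print("t",round(s["time"],2),"pos",np.round(s["ee_pos"],4),"phi",ph.round(1),"F",np.round(s["ft_force"],1),"w",round(s["width"],4),"q",np.round(s["joint_positions"],2),"tilt",R[:,2].round(3))
    print("polar",np.hypot(*e).round(4),np.degrees(np.arctan2(e[1],e[0])).round(1),"shift units",d.round(2),"turn units",round(w/5,2))
E
python3 -c "
from h import *
go(-34,.028,.2)"
```

```text
t 4.37 pos [ 0.5961 -0.0387  0.2316] phi 67.1 F [ 0.2 -1.2 -0. ] w 0.0004 q [-0.4   0.26  0.48  1.52 -0.13  1.38  1.26] tilt [ 0.005  0.005 -1.   ]
polar 0.0554 60.7 shift units [-1.28  1.77  1.05] turn units 2.21
```

Emit:
{"name": "carry_out", "arguments": {"rows": [[1,-0.65,0.9,0,0.75],[1,-0.65,0.9,0,0.75],[1,0,0,0.5,0.75],[1,0,0,0.5,0]]}}

```text
time: 4.7
ee_pos: [0.6324, -0.102, 0.2033]
eef_rot: [0.886, 0.463, 0.005, 0.001]
ft_force: [-0.3, 0.9, -0.8]
width: 0.0005
```

```bash
python3 -c "
from h import *
go(-34,.030,.116)"
```

```text
t 4.7 pos [ 0.6324 -0.102   0.2033] phi 55.1 F [-0.3  0.9 -0.8] w 0.0005 q [-0.31  0.38  0.53  1.45 -0.2   1.35  1.2 ] tilt [ 0.01   0.003 -1.   ]
polar 0.0651 -13.3 shift units [ 0.21 -0.22  2.91] turn units -0.17
```

Emit:
{"name": "carry_out", "arguments": {"rows": [[1,0.25,-0.2,0.5,0],[1,0.05,0,0.5,0],[1,0,0,0.5,0],[1,0,0,0.5,0],[1,0,0,0.4,0],[1,0,0,0,0]]}}

```text
time: 5.2
ee_pos: [0.6324, -0.0924, 0.1252]
eef_rot: [0.887, 0.461, 0.004, 0.001]
ft_force: [-0.2, 0.6, -0.0]
width: 0.0005
```

```bash
python3 -c "
from h import *
go(-34,.026,.116)
for c in('top','scene'): cv2.imwrite('pics/'+c+'1.png',camera(c))
a=cv2.resize(cv2.imread('pics/scene1.png')[180:260,190:290],(500,400));b=cv2.resize(cv2.imread('pics/top1.png')[130:210,240:300],(300,400))
cv2.imwrite('pics/c1.png',np.hstack([a,b]))"
```

```text
t 5.2 pos [ 0.6324 -0.0924  0.1252] phi 54.9 F [-0.2  0.6 -0. ] w 0.0005 q [-0.31  0.43  0.51  1.55 -0.23  1.21  1.2 ] tilt [ 0.008  0.002 -1.   ]
polar 0.0636 -4.9 shift units [-0.17 -0.02  0.31] turn units -0.22
```

View pics/c1.png

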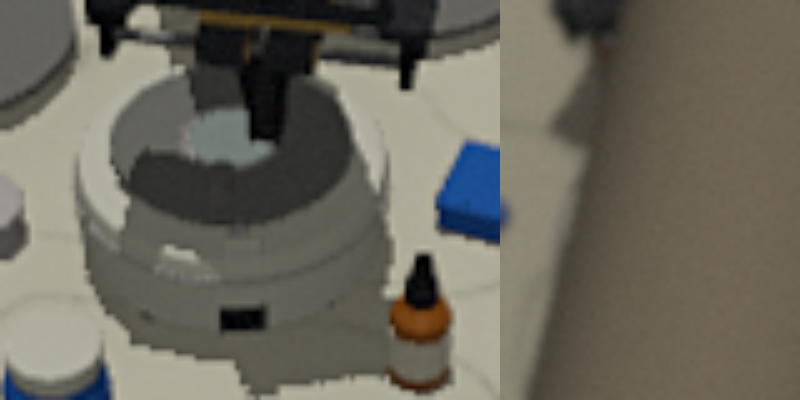

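Finger tip shows at scene pixel about (243,207), to the right (ccw side) of the lug, which is in shadow. I'll check that against the projection.

```bash
python3 -c "
from h import *
print(proj('scene',[.6324,-.0924,.111]),proj('scene',[.6146,-.1177,.101]),proj('scene',[.6146,-.1177,.109]))
camera('scene')
print([(r['conf'],np.round(r['xy'],1)) for r in pinpoint('lid_lug','scene')])"
```

```text
[242.7 215.5] [232.4 216.8] [232.4 214.8]
[(0.93, array([236.3, 220.2])), (0.78, array([180.7, 194.9])), (0.76, array([289.5, 171.8]))]
```

```bash
python3 -c "
import cv2,numpy as np
a=cv2.imread('pics/scene1.png')[190:240,205:270]
a=cv2.resize(a,(780,600),interpolation=cv2.INTER_NEAREST);a=(255*(a/255.)**.5).astype('uint8')
cv2.imwrite('pics/c2.png',a)"
```

```text
(no output)
```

View pics/c2.png

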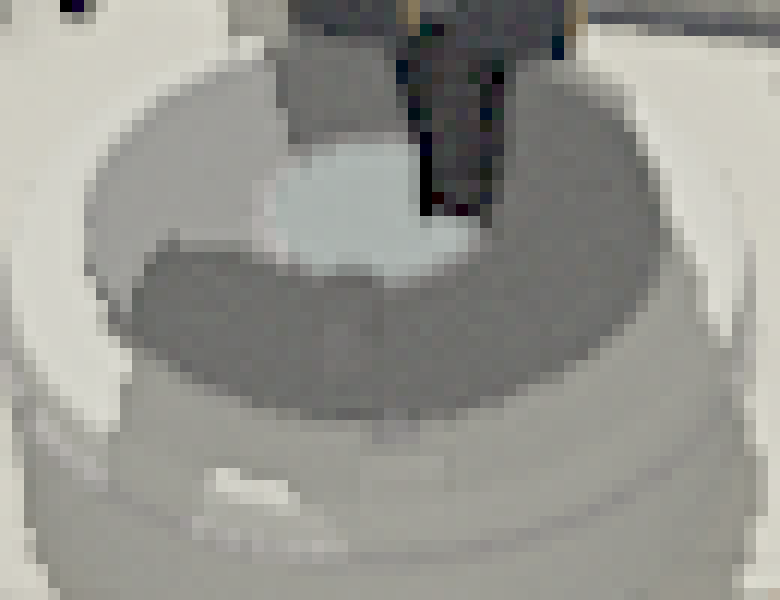

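The lug is at scene (234,213–221). The finger tip shows at (243,208), about 7 px above the prediction for z=0.111. I'll check this before going lower.

```bash
python3 -c "
from h import *
go(-34,.026,.116)
a=camera('scene')
print(a[198:222,234:250].max(2))
for z in(.111,.125,.14): print(z,ray('scene',(242.9,208),z))
import bench;print([n for n in dir(bench) if 'tip' in n.lower()], read_state().get('tip_reach'))"
```

```text
t 5.4 pos [ 0.6343 -0.093   0.1289] phi 54.9 F [-0.3 -1.4 -1.1] w 0.0004 q [-0.31  0.43  0.51  1.54 -0.22  1.21  1.2 ] tilt [ 0.013  0.002 -1.   ]
polar 0.0656 -5.3 shift units [-0.19 -0.08  0.43] turn units -0.22
[[ 50  48  50  50  32   0  12  22  16  14  16  11  11  34  54  50]
 [ 47  48  49  50  40   4  12  13  15  22  17   6  13  39  51  52]
 [ 45  52  51  53  51  21  16  21  15  12  17   1  16  36  56  48]
 [ 76  70  73  82  76  18   0  20  17  20  16   6  14  41  52  50]
 [120 116 116 121 118  79   0  20  22  17  19   9  13  36  54  50]
 [128 130 127 131 130  95   0   5  23  17  13  14  15  42  52  49]
 [125 125 124 128 126  94   0  13  20  21  12   7  17  43  51  48]
 [125 125 126 125 129 116   0  11  16  16  15  12  25  51  52  51]
 [124 124 124 125 132 124   0   4  11  15  12   6  29  53  49  50]
 [125 124 125 126 129 119  10  23  28  22   0  14  44  53  48  48]
 [124 124 124 124 126 127 109 112 116 115  94  47  56  48  52  48]
 [124 125 125 124 126 127 129 131 133 131  98  59  51  48  50  49]
 [128 128 125 127 125 125 128 129 131 113  80  60  49  49  51  48]
 [117 120 132 129 130 130 126 111  96  76  56  46  49  49  46  51]
 [ 75  77 101 119 117 108 101  78  60  50  44  46  50  48  49  49]
 [ 42  43  54  84  81  67  59  53  50  47  46  48  48  48  50  48]
 [ 47  48  46  53  52  46  45  47  48  49  51  49  50  48  50  50]
 [ 50  48  42  50  46  48  47  52  50  49  49  47  51  47  48  49]
 [ 48  47  45  50  50  49  49  48  52  48  51  49  51  51  51  48]
 [ 52  49  43  49  49  50  50  49  47  50  50  49  48  50  49  48]
 [ 52  48  47  51  49  49  50  48  51  48  50  48  50  49  49  52]
 [ 51  49  47  50  50  48  51  51  49  49  47  49  50  48  50  49]
 [ 51  49  47  48  49  52  49  49  46  49  50  51  49  49  46  45]
 [ 49  47  49  51  50  48  50  49  49  48  48  49  50  48  46  50]]
0.111 [ 0.602  -0.0775  0.111 ]
0.125 [ 0.6166 -0.0843  0.125 ]
0.14 [ 0.6323 -0.0916  0.14  ]
['tip_reach'] None
```

```bash
python3 -c "
from h import *
import bench;print(bench.tip_reach)
for i in range(4):
  camera('scene'); s=read_state();print(np.round(s['ee_pos'],4),s['time'],np.round(s['joint_vel'],3).max())"
```

```text
0.014
[ 0.6343 -0.093   0.1289] 5.5 0.004
[ 0.6342 -0.093   0.1288] 5.55 0.004
[ 0.6341 -0.0929  0.1286] 5.6 0.004
[ 0.634  -0.0929  0.1284] 5.65 0.004
```

Emit:
{"name": "carry_out", "arguments": {"rows": [[1,0,0,0.3,0],[1,0,0,0,0],[1,0,0,0,0]]}}

```text
time: 5.9
ee_pos: [0.6344, -0.0929, 0.1191]
eef_rot: [0.887, 0.461, 0.006, 0.002]
ft_force: [0.1, -0.7, 0.2]
width: 0.0002
```

```bash
python3 -c "
from h import *
a=camera('scene');print(read_state()['ee_pos'],a[205:217,238:248].max(2))"
```

```text
[ 0.6341544  -0.09284856  0.11884493] [[129 116   0  13  23  16  15  10   8  36]
 [128 129   0  12  17  15  13  11  13  43]
 [131 125   0   9  18  18  14   5  21  50]
 [131 126   0  13  19  17  16  10  23  56]
 [130 120   0   6   9  11  10   9  33  55]
 [129 125  73  65  89  63  34  11  39  52]
 [131 130 121  97  88  69  47  38  49  50]
 [114 111 102  80  62  53  50  51  51  50]
 [ 79  68  58  55  53  48  49  49  49  49]
 [ 52  49  47  48  47  51  49  51  50  51]
 [ 48  48  50  50  49  49  48  49  50  49]
 [ 48  47  51  48  49  45  50  48  48  52]]
```

```bash
python3 -c "
from h import *
c=np.array([.249,.573,0]);x=np.array([.3985,.917,0])
print('tips start',[proj('scene',c+s*.0505*x+[0,0,.186]) for s in(-1,1)],'body',proj('scene',c+[0,0,.256]),proj('top',c+[0,0,.2]))
a=cv2.imread('pics/s0.png')[20:110,320:400]
a=cv2.resize(a,(530,600),interpolation=cv2.INTER_NEAREST);a=(255*(a/255.)**.6).astype('uint8')
cv2.imwrite('pics/c3.png',a)
T=np.array(camera_info('scene')['extrinsics']);print(T.round(3))"
```

```text
tips start [array([341.2,  95.6]), array([366.3,  95.5])] body [356.7  79. ] [  9.2 312.7]
[[ 0.439  0.57  -0.695  1.508]
 [ 0.899 -0.266  0.349 -0.499]
 [ 0.014 -0.777 -0.629  0.978]
 [ 0.     0.     0.     1.   ]]
```

View pics/c3.png

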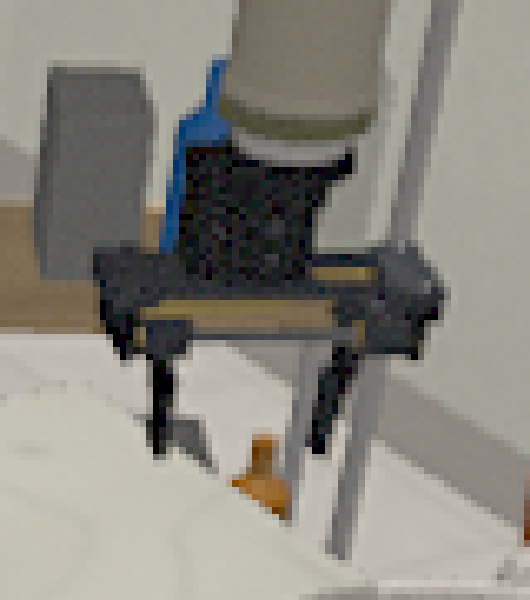

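In the starting picture the finger tips (344,88) and (368,88) also sit about 7 px above the prediction, so there is a constant offset. I'll find the real tip height with a gentle touch on the lid's pin side.

Emit:
{"name": "carry_out", "arguments": {"rows": [[1,0,0,0.1,0],[1,0,0,0.1,0],[1,0,0,0,0]]}}

```text
time: 6.2
ee_pos: [0.6342, -0.0928, 0.1122]
eef_rot: [0.887, 0.461, 0.006, 0.002]
ft_force: [0.0, 0.6, -0.3]
width: 0.0006
```

Emit:
{"name": "carry_out", "arguments": {"rows": [[1,0,0,0.1,0],[1,0,0,0,0]]}}

```text
time: 6.37
ee_pos: [0.6341, -0.0928, 0.1087]
eef_rot: [0.887, 0.461, 0.006, 0.002]
ft_force: [-0.5, -0.4, -0.2]
width: 0.0005
```

Emit:
{"name": "carry_out", "arguments": {"rows": [[1,0,0,0.1,0],[1,0,0,0,0]]}}

```text
time: 6.53
ee_pos: [0.6342, -0.0928, 0.1054]
eef_rot: [0.887, 0.461, 0.006, 0.002]
ft_force: [0.1, -0.5, 0.2]
width: 0.0004
```

Emit:
{"name": "carry_out", "arguments": {"rows": [[1,0,0,0.15,0],[1,0,0,0,0]]}}

```text
time: 6.7
ee_pos: [0.6343, -0.0927, 0.1005]
eef_rot: [0.887, 0.461, 0.006, 0.002]
ft_force: [0.1, 0.3, -0.8]
width: 0.0009
```

Emit:
{"name": "carry_out", "arguments": {"rows": [[1,0,0,0.15,0],[1,0,0,0,0]]}}

```text
time: 6.87
ee_pos: [0.6343, -0.0927, 0.0954]
eef_rot: [0.887, 0.461, 0.006, 0.002]
ft_force: [0.6, 0.9, -0.4]
width: 0.0004
```

```bash
python3 -c "
from h import *
a=camera('scene');print(read_state()['ee_pos'],read_state()['ft_force'],a[205:225,238:250].max(2))"
```

```text
[ 0.63463514 -0.09280165  0.09599919] [ 0.12700712 -0.15454236  0.48615186] [[ 48   3  11  16  15  16  18   3   5  20  49  53]
 [ 81   0   4  14  19  15  12  12  16  28  53  50]
 [116   0  13  17  16  20  17   3  11  36  51  50]
 [127  44   1  13  19  15  20   1  11  37  51  50]
 [123  60   0  19  19  16  19   9  16  38  52  50]
 [129 109   0  14  15  19  17  13  15  36  53  50]
 [136 130   0  14  14  17  16  10  10  35  54  50]
 [118 107   0  17  17  17  18   8  15  41  51  50]
 [ 84  69   0  13  19  16  13   8  19  43  52  49]
 [ 56  49   0  15  16  21  17   7  22  53  51  47]
 [ 50  47   0  19  11  15  11   9  27  53  51  46]
 [ 50  47  28  28  35  26  15   8  43  48  48  48]
 [ 49  51  45  45  50  45  41  41  49  50  52  48]
 [ 52  52  48  51  51  51  51  51  49  50  50  49]
 [ 48  50  49  47  50  48  49  48  48  49  47  49]
 [ 49  48  50  47  51  50  51  47  48  49  48  48]
 [ 51  48  47  49  50  50  48  47  47  47  46  52]
 [ 48  51  48  50  48  49  48  48  47  50  69  86]
 [ 50  49  49  48  47  47  45  61  63  87  91  97]
 [ 55  42  52  64  52  72  86  91  89  98  95  97]]
```

The picture puts the real tip about 14 mm above the reported TCP height, xy being consistent. That fits the absence of contact at reported 0.0955. I'll go a little lower, then push cw (tool -x).

Emit:
{"name": "carry_out", "arguments": {"rows": [[1,0,0,0.15,0],[1,0,0,0.1,0],[1,0,0,0,0]]}}

```text
time: 7.17
ee_pos: [0.6349, -0.0928, 0.088]
eef_rot: [0.887, 0.461, 0.006, 0.002]
ft_force: [-0.3, 0.1, -0.0]
width: 0.0005
```

```bash
python3 -c "
from h import *
go(-34,.022,.087)"
```

```text
t 7.17 pos [ 0.6349 -0.0928  0.088 ] phi 54.9 F [-0.3  0.1 -0. ] w 0.0005 q [-0.3   0.47  0.5   1.59 -0.25  1.14  1.21] tilt [ 0.013  0.002 -1.   ]
polar 0.0662 -5.0 shift units [-0.34 -0.09  0.03] turn units -0.22
```

Emit:
{"name": "carry_out", "arguments": {"rows": [[1,-0.15,-0.1,0,0],[1,-0.15,0,0,0],[1,-0.1,0,0,0],[1,0,0,0,0]]}}

```text
time: 7.5
ee_pos: [0.6244, -0.1018, 0.0877]
eef_rot: [0.887, 0.461, 0.006, 0.002]
ft_force: [0.2, 0.7, 0.2]
width: 0.0004
```

Emit:
{"name": "carry_out", "arguments": {"rows": [[1,-0.1,0,0,0],[1,-0.1,0,0,0],[1,0,0,0,0]]}}

```text
time: 7.75
ee_pos: [0.6212, -0.107, 0.0883]
eef_rot: [0.887, 0.461, 0.007, 0.002]
ft_force: [-0.6, -0.7, -0.8]
width: 0.0005
```

```bash
python3 -c "
from h import *
go(-34,.012,.087)
camera('scene')
for r in pinpoint('lid_notch','scene')+pinpoint('lid_lug','scene'): print(r['conf'],r['xy'],ray('scene',r['xy'],.092))"
```

```text
t 7.75 pos [ 0.6212 -0.107   0.0883] phi 54.9 F [-0.6 -0.7 -0.8] w 0.0005 q [-0.29  0.44  0.51  1.62 -0.24  1.12  1.23] tilt [ 0.015  0.003 -1.   ]
polar 0.0559 -20.9 shift units [-0.02  0.02  0.04] turn units -0.22
0.85 [240.5, 193.2] [ 0.5134 -0.0447  0.092 ]
0.79 [166.6, 169.6] [ 0.2906 -0.2198  0.092 ]
0.71 [240.6, 162.4] [0.3578 0.0273 0.092 ]
0.9 [286.4, 169.7] [0.4635 0.1518 0.092 ]
0.66 [233.7, 219.7] [ 0.6187 -0.1155  0.092 ]
0.59 [180.9, 193.4] [ 0.434  -0.2174  0.092 ]
0.35 [238.1, 231.3] [ 0.6694 -0.1242  0.092 ]
0.25 [290.5, 222.3] [0.7006 0.0323 0.092 ]
```

Emit:
{"name": "carry_out", "arguments": {"rows": [[1,-0.1,0,0,0],[1,-0.1,0,0,0],[1,0,0,0,0]]}}

```text
time: 8.15
ee_pos: [0.6187, -0.1107, 0.0886]
eef_rot: [0.887, 0.462, 0.008, 0.002]
ft_force: [-0.4, 0.0, 1.2]
width: 0.0002
```

```bash
python3 -c "
from h import *
go(-34,.012,.087)
a=camera('scene')[190:240,205:270]
a=cv2.resize(a,(780,600),interpolation=cv2.INTER_NEAREST);a=(255*(a/255.)**.5).astype('uint8')
cv2.imwrite('pics/c4.png',a)"
```

```text
t 8.15 pos [ 0.6187 -0.1107  0.0886] phi 55.0 F [-0.4  0.   1.2] w 0.0002 q [-0.29  0.44  0.51  1.63 -0.24  1.12  1.24] tilt [ 0.016  0.003 -1.   ]
polar 0.0551 -25.5 shift units [0.13 0.01 0.06] turn units -0.2
```

View pics/c4.png

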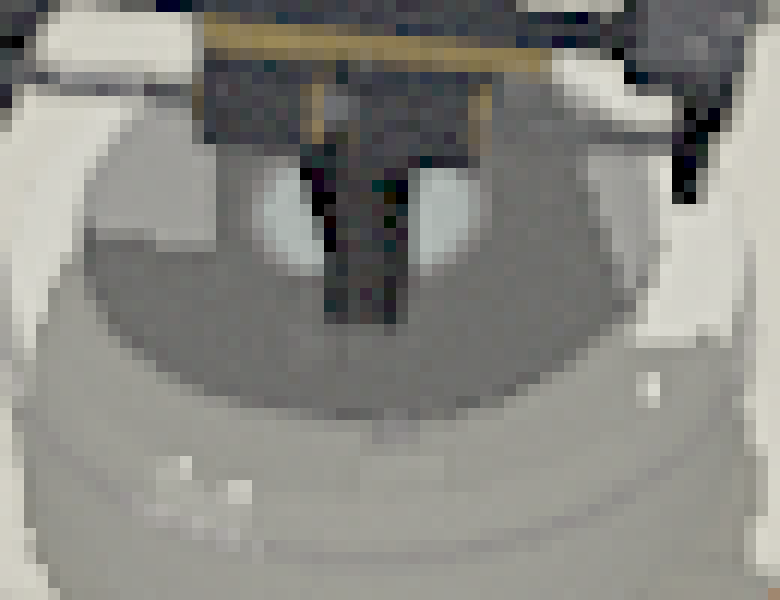

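```bash
python3 -c "
from h import *
for z in(.09,.096,.102,.108,.114): print(z,ray('scene',(235.4,216.9),z))
print('lug',proj('scene',[.627,-.126,.096]),proj('scene',[.627,-.126,.112]),proj('scene',[.602,-.109,.112]))
from scipy.optimize import least_squares
obs=[((.229,.5267,.186),(344.1,88.2)),((.2691,.6193,.186),(368,87.9)),((.6337,-.0928,.112),(242.9,208)),((.6342,-.0928,.105),(242.9,210.3)),((.6344,-.0927,.0817),(242.6,215.9)),((.6187,-.1107,.0746),(235.4,216.9))]
f=lambda o:np.concatenate([proj('scene',np.array(p)+o)-u for p,u in obs])
r=least_squares(f,[0,0,.02],diff_step=1e-3);print(r.x,r.fun,np.sqrt(np.diag(np.linalg.inv(r.jac.T@r.jac))))"
```

```text
0.09 [ 0.6075 -0.1049  0.09  ]
0.096 [ 0.6136 -0.1076  0.096 ]
0.102 [ 0.6197 -0.1103  0.102 ]
0.108 [ 0.6257 -0.1129  0.108 ]
0.114 [ 0.6318 -0.1156  0.114 ]
lug [231.6 221.4] [231.5 217.4] [233.3 210.7]Traceback (most recent call last):
  File "<string>", line 8, in <module>
    r=least_squares(f,[0,0,.02],diff_step=1e-3);print(r.x,r.fun,np.sqrt(np.diag(np.linalg.inv(r.jac.T@r.jac))))
                                                                                ~~~~~~~~~~~~~^^^^^^^^^^^^^^^
    ainv = _umath_linalg.inv(a, signature=signature)
    raise LinAlgError("Singular matrix")
numpy.linalg.LinAlgError: Singular matrix
```

```bash
python3 -c "
from h import *
for a in(-22,-26,-30,-34):
  u=np.array([np.cos(np.radians(a)),np.sin(np.radians(a))])
  P=lambda c,r,z:proj(c,np.r_[C+r*u,z])
  print(a,[ (P(c,.04,.111),P(c,.07,.112),P(c,.07,.096),P(c,.087,.09),P(c,-.075,.091)) for c in('scene','top')])
g=camera('scene')[208:226,226:244].max(2);print(g)
o=cv2.imread('pics/s0.png')[205:226,226:244].max(2);print(o)
"
```

```text
-22 [(array([236. , 211.1]), array([236.4, 217.6]), array([236.5, 221.6]), array([236.7, 227.1]), array([234.7, 192.1])), (array([290.1, 165. ]), array([293.8, 155.1]), array([293.3, 156.7]), array([295.1, 151.9]), array([275.7, 204.9]))]
-26 [(array([235.1, 211.1]), array([234.8, 217.6]), array([234.8, 221.7]), array([234.7, 227.1]), array([236.3, 192.1])), (array([291.1, 165.4]), array([295.4, 155.7]), array([294.9, 157.3]), array([297.1, 152.7]), array([273.9, 204.2]))]
-30 [(array([234.2, 211.1]), array([233.1, 217.6]), array([233.2, 221.6]), array([232.6, 227. ]), array([237.9, 192.2])), (array([292. , 165.8]), array([297. , 156.5]), array([296.5, 158.1]), array([299. , 153.6]), array([272.2, 203.4]))]
-34 [(array([233.2, 211. ]), array([231.4, 217.4]), array([231.5, 221.5]), array([230.5, 226.9]), array([239.6, 192.3])), (array([292.9, 166.3]), array([298.6, 157.3]), array([298. , 158.9]), array([300.9, 154.6]), array([270.6, 202.4]))]
[[ 82 106 130 129 125  43   3  15  14  20  18   5  12  78 135 127 127 124]
 [ 76 100 133 129 122  57   0  12  19  18  17   6  11  74 135 128 126
[... 2082 characters left out ...]
 98  94  95  96  94  95]
 [ 96  94  95  95  93  85 100 102 100  81  46  86  97  94  95  93  95  95]
 [ 94  94  94  97  91  62  75  79  75  60  54 103  96  96  96  94  92  93]
 [ 94  95  95  97  91  58  49  52  50  41  56 101  96  95  94  95  93  97]
 [ 96  97  94  97  93  63  45  48  47  41  59  99  96  96  93  94  95  95]
 [100  98  98  98  96  83  37  42  42  36  58 100  96  97  96  98  98  99]
 [ 72  77  80  91  96  99  84  87  88  86  89  99  98 100  96  88  83  82]
 [ 39  54  49  63  64  73  73  77  82  81  78  74  67  70  70  60  54  48]
 [ 75  76  60  63  47  41  37  31  39  40  39  54  66  29  43  55  46  63]
 [ 78  80  76  78  73  77  77  77  74  76  99 129 135  95  74  78  74  81]]
```

The lug's shadow edge has moved from column 235.5 to 233, so the finger is already turning the lid, with contact forces below the noise. Tip height about 0.102 agrees. Now I push round the arc cw.

Emit:
{"name": "carry_out", "arguments": {"rows": [[1,-0.13,0.03,0.02,0.8],[1,-0.13,0.03,0.02,0.8],[1,-0.13,0.03,0.02,0.8],[1,-0.13,0.03,0.02,0.8],[1,-0.13,0.03,0.02,0.8],[1,-0.13,0.03,0.02,0.8],[1,-0.13,0.03,0.02,0.8],[1,-0.13,0.03,0.02,0.8],[1,0,0,0,0]]}}

```text
time: 9.0
ee_pos: [0.6047, -0.1345, 0.088]
eef_rot: [0.982, 0.188, 0.014, -0.0]
ft_force: [-1.4, 0.2, 1.3]
width: 0.0004
```

```bash
cat >> h.py <<'E'
def look():
    for c in("scene","top"):
        camera(c)
        for n,z in(("lid_lug",.101),("lid_notch",.087)):
            for r in pinpoint(n,c):
                w=ray(c,r["xy"],z)[:2]-C
                if .03<np.hypot(*w)<.1: print(c,n,round(r["conf"],2),"r",np.hypot(*w).round(3),"ang",np.degrees(np.arctan2(w[1],w[0])).round(1),np.round(r["xy"],1))
E
python3 -c "
from h import *
go(-70,.014,.087);look()"
```

```text
t 9.0 pos [ 0.6047 -0.1345  0.088 ] phi 21.6 F [-1.4  0.2  1.3] w 0.0004 q [-0.34  0.44  0.63  1.67 -0.29  1.11  0.75] tilt [ 0.027  0.006 -1.   ]
polar 0.0595 -53.0 shift units [-0.11 -0.07  0.03] turn units 0.33
scene lid_lug 0.68 r 0.053 ang -41.8 [230.2 216. ]
top lid_notch 0.62 r 0.067 ang 135.6 [268.5 197.7]
```

```bash
cat >> h.py <<'E'
def crop(n):
    a=camera("scene")[188:243,200:275];b=camera("top")[145:220,250:320]
    a=cv2.resize(a,(440,400),interpolation=cv2.INTER_CUBIC);b=cv2.resize(b,(360,400),interpolation=cv2.INTER_CUBIC)
    cv2.imwrite(n,(255*(np.hstack([a,b])/255.)**.6).astype("uint8"))
E
python3 -c "
from h import *
crop('pics/c5.png')"
```

```text
(no output)
```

View pics/c5.png

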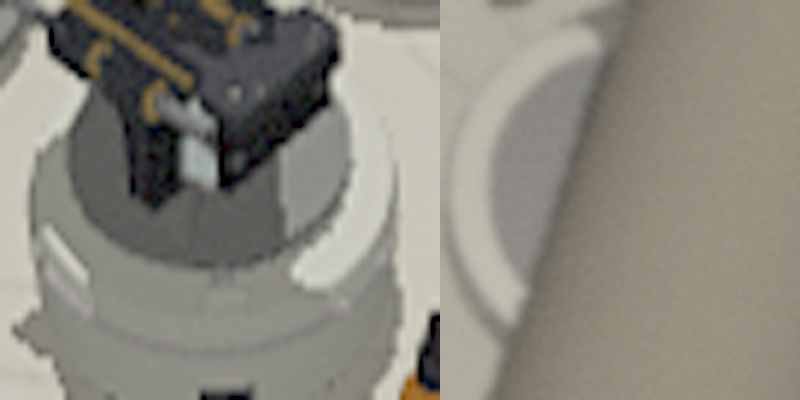

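```bash
python3 -c "
from h import *
for z in (.096,.102,.108,.114): print(ray('scene',(226.4,216.5),z))
a=np.mean([camera('scene').astype(float) for _ in range(4)],0)
np.set_printoptions(linewidth=200)
print(a[208:228,214:244].mean(2).astype(int))"
```

```text
[ 0.6006 -0.1312  0.096 ]
[ 0.6067 -0.1337  0.102 ]
[ 0.6129 -0.1362  0.108 ]
[ 0.6191 -0.1387  0.114 ]
[[ 45  48  47  46  48  47  46  24   5  14  13   9   6   6   4   4  21  82 131 122 105  76  34   2   8   6   6   9   8   8]
 [ 47  46  47  47  46  47  46  29   6  14  15   9   6   8   9   1  29  88 127 122 122 112  75   0   6  14  27  24   5   6]
 [ 46  47  48  46  46  47  47  34   4  14  11   9   9   8   5   2  27  87 128 121 121 125 111   0   4  18  38  20   5   4]
 [ 48  46  47  47  47  48  48  41   1  13  14  11   8   9   4   5  19  72 121 125 123 126 122   0   3  13  20   5   9  28]
 [ 47  46  47  47  46  47  49  45   3  10  14  10   7   9   7   4   6  42  80  93 107 121 107   6  13   5   2   7  26  47]
 [ 46  48  47  46  47  47  47  44   2  12  13   8   6   6   9   8   8  25  43  48  73  93  74   9   2   6  26  43  44  50]
 [ 44  47  46  47  46  47  47  45  10  16  13  11   5   5   2   7  25  43  47  43  44  56  49  34  25  26  46  50  48  47]
 [ 43  46  46  46  47  46  48  46  39  30  15   8   5  11  25  40  43  50  48  42  40  46  46  47  44  43  48  48  47  46]
 [ 37  45  4
[... 764 characters left out ...]
 42  43  44  45  46  45  45  45  46  45  45  46  46  45  46  47  47  46  47  48  46]
 [ 86  89  90  89  90  92  92  87  81  77  66  50  49  44  43  45  45  45  47  47  49  47  48  48  48  47  47  46  46  42]
 [ 79  86  90  90  90  91  90  92  93  92  87  81  82  77  68  65  59  52  49  36  37  36  42  55  52  41  48  53  49  67]
 [143  83  89  89  89  90  89  90  90  90  91  92  92  91  88  87  84  83  81  77  79  77  65  74  72  66  81  82  80  88]
 [140  86  89  89  90  90  89  90  90  90  90  90  90  91  90  92  91  92  92  92  92  82  69  76  79  76  90  92  92  91]
 [110  88  92  92  89  89  89  90  90  89  90  89  90  90  90  90  89  90  89  91  90  84  82  84  87  84  88  89  86  90]]
```

The picture shows the lug still at scene column 230 (angle about -37°), with the finger (226,216) now on its far side, so it slid over the lug top. The lowest visible point is the near corner of the tip, so the tip is really about 23 mm above the reported TCP. I'll lift, go back and descend until a light touch.

Emit:
{"name": "carry_out", "arguments": {"rows": [[1,0,0,-0.5,0],[1,0,0,-0.3,0],[1,0.4,0,0,-1],[1,0.4,0,0,-1],[1,0.4,0,0,-1],[1,0.3,0,0,-1],[1,0,0,0,0]]}}

```text
time: 10.18
ee_pos: [0.645, -0.1087, 0.1127]
eef_rot: [0.931, 0.366, 0.014, 0.001]
ft_force: [-0.2, -0.4, -0.9]
width: 0.0004
```

```bash
python3 -c "
from h import *
go(-37,.027,.087)"
```

```text
t 10.18 pos [ 0.645  -0.1087  0.1127] phi 42.9 F [-0.2 -0.4 -0.9] w 0.0004 q [-0.3   0.47  0.55  1.54 -0.27  1.18  1.04] tilt [ 0.026  0.009 -1.   ]
polar 0.079 -15.9 shift units [-0.18 -0.62  0.85] turn units -2.02
```

Emit:
{"name": "carry_out", "arguments": {"rows": [[1,-0.05,-0.35,0.3,-1],[1,0,-0.27,0.3,-1],[1,0,0,0.2,0],[1,0,0,0,0]]}}

```text
time: 10.52
ee_pos: [0.6307, -0.0959, 0.087]
eef_rot: [0.896, 0.443, 0.014, 0.002]
ft_force: [0.4, 0.1, 0.1]
width: 0.0006
```

```bash
python3 -c "
from h import *
go(-37,.027,.08)"
```

```text
t 10.52 pos [ 0.6307 -0.0959  0.087 ] phi 52.7 F [0.4 0.1 0.1] w 0.0006 q [-0.3   0.45  0.51  1.61 -0.25  1.12  1.19] tilt [ 0.027  0.009 -1.   ]
polar 0.0624 -8.2 shift units [-0.11  0.01  0.23] turn units -0.07
```

Emit:
{"name": "carry_out", "arguments": {"rows": [[1,0,0,0.1,0],[1,0,0,0.1,0],[1,0,0,0,0]]}}

```text
time: 10.77
ee_pos: [0.6311, -0.0968, 0.0809]
eef_rot: [0.898, 0.439, 0.014, 0.002]
ft_force: [-0.1, 1.1, -0.0]
width: 0.0007
```

Emit:
{"name": "carry_out", "arguments": {"rows": [[1,0,0,0.1,0],[1,0,0,0,0]]}}

```text
time: 10.93
ee_pos: [0.6315, -0.0976, 0.0779]
eef_rot: [0.899, 0.438, 0.014, 0.002]
ft_force: [0.2, 0.0, 0.3]
width: 0.0003
```

Emit:
{"name": "carry_out", "arguments": {"rows": [[1,0,0,0.06,0],[1,0,0,0,0]]}}

```text
time: 11.1
ee_pos: [0.6319, -0.0979, 0.0762]
eef_rot: [0.899, 0.437, 0.014, 0.002]
ft_force: [-1.1, 0.3, -0.6]
width: 0.0004
```

```bash
python3 -c "
from h import *
go(-37,.027,.08)
a=np.mean([camera('scene').astype(float) for _ in range(2)],0)
np.set_printoptions(linewidth=200)
print(a[210:226,222:250].mean(2).astype(int))"
```

```text
t 11.1 pos [ 0.6319 -0.0979  0.0762] phi 51.8 F [-1.1  0.3 -0.6] w 0.0004 q [-0.3   0.47  0.51  1.62 -0.26  1.1   1.18] tilt [ 0.028  0.008 -1.   ]
polar 0.0638 -9.8 shift units [-0.07 -0.06 -0.13] turn units -0.23
[[ 46  61  73  71  74  83 107 119 124 124 121 123 126 121  16   3   7  17  14  18  11   6   1  19  50  49  50  49]
 [ 44  44  42  41  48  67  74  92 100 105 114 115 129 122  48   0   8  20  18  13  13   7   8  25  51  49  48  48]
 [ 46  48  45  46  45  45  53  60  60  64  73  77 104 113  72   3   6  17  17  11  12   5  10  34  52  49  48  46]
 [ 48  47  47  47  46  47  46  49  45  42  41  42  61  85  70   3  10  18  15  15   7   9  15  34  51  47  48  47]
 [ 46  50  47  48  49  46  46  44  47  47  46  43  41  55  52  15   8  16  15  12  17   4  17  34  52  47  46  47]
 [ 48  46  47  45  45  49  48  51  47  48  47  44  43  49  46  20   4  12  18  15  10   4   9  30  51  49  47  45]
 [ 48  47  48  46  48  45  48  49  46  47  48  42  43  50  47  31   6  13  15  19  13   4   7  26  51  49  48  50]
 [ 48  47  47  47  48  47  48  54  53  53  46  39  45  48  49  34   5  15  14  1
[... 255 characters left out ...]
  48  48]
 [ 46  47  47  48  47  47  47  51  50  51  49  46  48  48  51  45   2  12  11  11   6  12  35  50  47  46  47  45]
 [ 43  44  46  47  46  46  46  48  45  46  44  48  47  47  48  46  30  42  33  31  14  18  49  49  48  47  46  48]
 [ 67  48  44  45  45  47  47  46  45  45  45  47  46  48  48  45  46  50  47  46  43  43  49  47  42  39  67  82]
 [ 88  81  79  68  51  50  46  47  48  48  47  48  48  49  49  47  48  48  49  49  46  39  41  60  54  78  90  94]
 [ 92  93  93  88  82  80  64  69  52  46  45  37  38  38  43  56  52  41  49  53  49  66  80  85  83  95  93  90]
 [ 92  90  91  93  93  92  86  89  82  81  79  79  80  76  66  72  72  68  82  84  81  87  94  92  92  91  91  91]]
```

Tip now at scene (241,221), which works out to z≈0.098, about 2 mm over the disc. The lug is at columns 229–232. Push.

Emit:
{"name": "carry_out", "arguments": {"rows": [[1,-0.15,-0.05,0,0],[1,-0.15,0,0,0],[1,-0.15,0.03,0,0.5],[1,-0.13,0.03,0,0.8],[1,-0.13,0.03,0,0.8],[1,-0.13,0.03,0,0.8],[1,-0.13,0.03,0,0.8],[1,0,0,0,0]]}}

```text
time: 11.87
ee_pos: [0.6135, -0.1236, 0.0772]
eef_rot: [0.96, 0.28, 0.017, 0.0]
ft_force: [0.5, -0.0, 0.1]
width: 0.0003
```

```bash
python3 -c "
from h import *
go(-55,.014,.077)
a=np.mean([camera('scene').astype(float) for _ in range(2)],0)
np.set_printoptions(linewidth=200)
print(a[208:226,214:244].mean(2).astype(int));look()"
```

```text
t 11.87 pos [ 0.6135 -0.1236  0.0772] phi 32.5 F [ 0.5 -0.   0.1] w 0.0003 q [-0.32  0.45  0.58  1.66 -0.29  1.09  0.91] tilt [ 0.032  0.009 -0.999]
polar 0.0576 -39.4 shift units [-0.05 -0.01  0.  ] turn units -0.5
[[ 47  47  46  47  47  48  46  45  46  49  46  14   9   7  13  17   9  10  15   2   0  41 102 118 104  99  75  47  54  71]
 [ 46  45  46  47  46  46  48  47  47  48  47  22   6  12  16  14   6  10  11   5   1  53 116 124 122 122 114 100  72  50]
 [ 47  47  48  46  47  46  47  47  47  48  48  33   4  14  18  14   6   9  10   1   2  63 126 122 120 121 124 122  91  65]
 [ 46  47  47  47  47  48  48  45  46  48  48  40   8  11  18  16  11   5   8   6   2  71 133 124 123 120 109 109  81  64]
 [ 47  47  46  47  47  47  46  46  46  46  47  46  18   6  16  15  11   5   9   1   5  62 119 112 109  94  78  76  56  49]
 [ 47  46  47  46  46  47  47  47  46  43  47  47  23   7  20  13  11   4  11   6   2  40  86  81  76  54  52  47  42  45]
 [ 44  46  48  46  48  46  48  46  46  45  49  47  22   6  16  15  12   8   7   5   2  25  56  50  49  42  43  44  46  47]
 [ 41  44  48  45  46  
[... 785 characters left out ...]
 43  48  47  47  46  45  45  46  47  47  46  46  46]
 [ 88  90  90  91  93  92  84  77  67  49  44  44  47  47  47  46  46  48  47  48  48  46  48  47  46  46  49  47  47  48]
 [ 84  88  90  90  90  90  92  91  89  79  71  68  49  44  45  44  46  49  48  46  48  47  47  48  47  46  49  47  43  36]
 [ 75  82  86  89  90  91  90  91  92  91  88  88  81  76  72  69  54  46  50  37  37  38  42  56  53  41  47  53  50  64]
 [152 147  80  85  88  90  90  90  90  91  92  91  92  91  88  88  82  80  82  78  79  77  64  74  73  67  82  84  81  88]]
scene lid_lug 0.61 r 0.053 ang -55.6 [226.3 214.9]
scene lid_notch 0.94 r 0.081 ang 122.8 [249.3 194.4]
top lid_notch 0.69 r 0.074 ang 123.4 [263.  195.3]
```

The lug is now at -56° and the notch at 123° in both cameras: the push works. Continue.

Emit:
{"name": "carry_out", "arguments": {"rows": [[1,-0.13,0.03,0,0.75],[1,-0.13,0.03,0,0.75],[1,-0.13,0.03,0,0.75],[1,-0.13,0.03,0,0.75],[1,-0.13,0.03,0,0.75],[1,-0.13,0.03,0,0.75],[1,-0.13,0.03,0,0.75],[1,-0.13,0.03,0,0.75],[1,-0.13,0.03,0,0.75],[1,-0.13,0.03,0,0.75],[1,0,0,0,0]]}}

```text
time: 13.18
ee_pos: [0.5839, -0.1406, 0.0773]
eef_rot: [0.998, -0.052, 0.021, -0.005]
ft_force: [-0.4, -0.7, 1.0]
width: 0.0002
```

```bash
python3 -c "
from h import *
go(-95,.016,.077);look()"
```

```text
t 13.18 pos [ 0.5839 -0.1406  0.0773] phi -5.9 F [-0.4 -0.7  1. ] w 0.0002 q [-0.42  0.42  0.74  1.75 -0.34  1.06  0.33] tilt [ 0.042  0.009 -0.999]
polar 0.0556 -74.5 shift units [-0.11  0.1   0.  ] turn units -0.19
scene lid_lug 0.91 r 0.06 ang -83.8 [218.2 211.7]
scene lid_notch 0.71 r 0.083 ang 84.9 [260.5 202.5]
top lid_notch 0.92 r 0.073 ang 85.7 [258.7 179.1]
```

Emit:
{"name": "carry_out", "arguments": {"rows": [[1,-0.13,0.05,0,0.75],[1,-0.13,0.05,0,0.75],[1,-0.13,0.05,0,0.75],[1,-0.13,0.04,0,0.75],[1,-0.13,0.04,0,0.75],[1,-0.13,0.04,0,0.75],[1,-0.13,0.04,0,0.75],[1,-0.13,0.04,0,0.75],[1,-0.13,0.04,0,0.75],[1,-0.13,0.04,0,0.75],[1,-0.13,0.04,0,0.75],[1,0,0,0,0]]}}

```text
time: 14.48
ee_pos: [0.5454, -0.1359, 0.0772]
eef_rot: [0.913, -0.408, 0.023, -0.014]
ft_force: [0.2, 0.8, -0.1]
width: 0.0001
```

```bash
python3 -c "
from h import *
go(-135,.017,.077);look()"
```

```text
t 14.48 pos [ 0.5454 -0.1359  0.0772] phi -48.2 F [ 0.2  0.8 -0.1] w 0.0001 q [-0.6   0.37  0.92  1.86 -0.36  1.03 -0.37] tilt [ 0.053  0.006 -0.999]
polar 0.0543 -115.8 shift units [-0.02  0.13 -0.  ] turn units -0.64
scene lid_lug 0.83 r 0.058 ang -124.2 [216.9 203. ]
scene lid_notch 0.92 r 0.075 ang 50.4 [259.2 212.4]
top lid_notch 0.68 r 0.076 ang 40.2 [266.5 160.7]
```

Emit:
{"name": "carry_out", "arguments": {"rows": [[1,-0.13,0.06,0,0.6],[1,-0.13,0.06,0,0.6],[1,-0.13,0.05,0,0.7],[1,-0.13,0.05,0,0.7],[1,-0.13,0.05,0,0.7],[1,-0.13,0.05,0,0.7],[1,-0.13,0.05,0,0.7],[1,-0.13,0.05,0,0.7],[1,-0.13,0.05,0,0.7],[1,-0.13,0.05,0,0.7],[1,-0.13,0.05,0,0.7],[1,0,0,0,0]]}}

```text
time: 15.78
ee_pos: [0.5174, -0.11, 0.0781]
eef_rot: [0.726, -0.687, 0.024, -0.022]
ft_force: [0.9, -0.1, 0.6]
width: 0.0006
```

```bash
python3 -c "
from h import *
go(-175,.017,.077);look()"
```

```text
t 15.78 pos [ 0.5174 -0.11    0.0781] phi -86.8 F [ 0.9 -0.1  0.6] w 0.0006 q [-0.85  0.32  1.13  1.96 -0.37  1.   -1.07] tilt [ 0.065 -0.001 -0.998]
polar 0.0565 -155.9 shift units [-0.05  0.06  0.03] turn units -0.36
scene lid_lug 0.79 r 0.048 ang -163.0 [225.4 197.5]
top lid_notch 0.74 r 0.08 ang 1.9 [282.6 152.7]
```

Emit:
{"name": "carry_out", "arguments": {"rows": [[1,-0.12,0.06,0.01,0.6],[1,-0.12,0.06,0.01,0.6],[1,-0.12,0.05,0,0.6],[1,-0.12,0.05,0,0.6],[1,0,0,0,0]]}}

```text
time: 16.5
ee_pos: [0.5123, -0.0991, 0.0779]
eef_rot: [-0.649, 0.76, -0.024, 0.025]
ft_force: [-0.6, 0.3, -0.0]
width: 0.0001
```

```bash
python3 -c "
from h import *
go(-190,.017,.077);look()"
```

```text
t 16.5 pos [ 0.5123 -0.0991  0.0779] phi -99.1 F [-0.6  0.3 -0. ] w 0.0001 q [-0.93  0.33  1.2   1.99 -0.38  1.   -1.28] tilt [ 0.068 -0.004 -0.998]
polar 0.058 -168.0 shift units [-0.16  0.04  0.03] turn units 0.19
scene lid_lug 0.96 r 0.038 ang 180.0 [230.5 197.7]
scene lid_notch 0.74 r 0.068 ang 5.2 [246.8 221.3]
```

Emit:
{"name": "carry_out", "arguments": {"rows": [[1,-0.08,0.04,0.01,0.3],[1,-0.08,0.04,0.01,0.3],[1,-0.08,0.03,0,0.3],[1,0,0,0,0]]}}

```text
time: 17.13
ee_pos: [0.5109, -0.0938, 0.0777]
eef_rot: [-0.618, 0.785, -0.024, 0.026]
ft_force: [-0.3, 0.2, 0.1]
width: 0.0005
```

Emit:
{"name": "carry_out", "arguments": {"rows": [[1,-0.07,0.02,0,0.3],[1,-0.07,0.02,0,0.3],[1,0,0,0,0]]}}

```text
time: 17.38
ee_pos: [0.5108, -0.0906, 0.0778]
eef_rot: [-0.598, 0.801, -0.023, 0.026]
ft_force: [-0.5, 0.1, 0.4]
width: 0.0001
```

```bash
python3 -c "
from h import *
go(-201,.017,.077);look();crop('pics/c6.png')"
```

```text
t 17.38 pos [ 0.5108 -0.0906  0.0778] phi -106.5 F [-0.5  0.1  0.4] w 0.0001 q [-0.98  0.33  1.24  2.   -0.39  1.   -1.42] tilt [ 0.07  -0.006 -0.998]
polar 0.0583 -176.5 shift units [-0.24  0.05  0.03] turn units 0.91
scene lid_lug 0.89 r 0.043 ang 173.3 [231.4 196.4]
scene lid_notch 0.75 r 0.064 ang -3.3 [243.3 221.5]
top lid_lug 0.41 r 0.077 ang -16.2 [291.6 153. ]
top lid_notch 0.71 r 0.09 ang -7.7 [287.6 149.6]
```

View pics/c6.png

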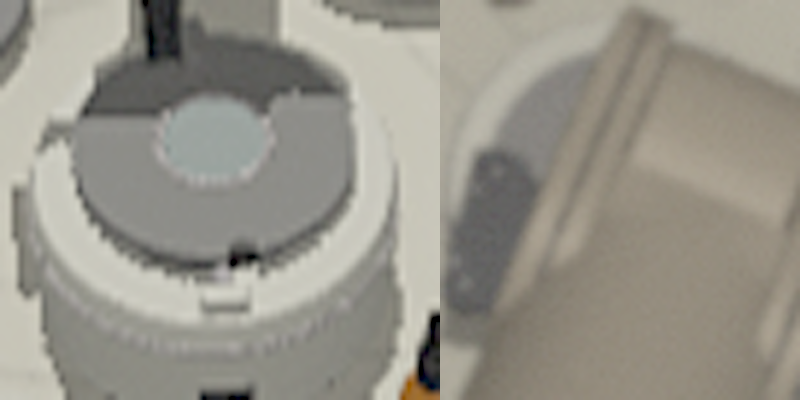

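The notch shows at scene (241,223), just right of the pin at (238,225): about 6° still to go.

Emit:
{"name": "carry_out", "arguments": {"rows": [[1,-0.07,0.02,0,0.3],[1,-0.07,0.02,0,0.3],[1,0,0,0,0]]}}

```text
time: 18.03
ee_pos: [0.5109, -0.087, 0.078]
eef_rot: [-0.576, 0.817, -0.023, 0.027]
ft_force: [-0.7, -0.3, 0.5]
width: 0.0006
```

Emit:
{"name": "carry_out", "arguments": {"rows": [[1,-0.06,0.02,0,0.3],[1,0,0,0,0]]}}

```text
time: 18.2
ee_pos: [0.5109, -0.0852, 0.0779]
eef_rot: [-0.566, 0.824, -0.023, 0.027]
ft_force: [0.1, 0.1, 0.5]
width: 0.0003
```

```bash
python3 -c "
from h import *
go(-201,.017,.077);look()
np.set_printoptions(linewidth=200)
a=np.mean([camera('scene').astype(float) for _ in range(2)],0);print(a[218:232,230:248].mean(2).astype(int))"
```

```text
t 18.2 pos [ 0.5109 -0.0852  0.0779] phi -111.0 F [0.1 0.1 0.5] w 0.0003 q [-1.    0.34  1.26  2.   -0.4   1.   -1.5 ] tilt [ 0.07  -0.007 -0.997]
polar 0.0581 178.2 shift units [-0.07  0.01  0.03] turn units 0.0
scene lid_lug 0.62 r 0.039 ang 163.4 [233.9 196.9]
scene lid_notch 0.87 r 0.063 ang -15.8 [238.7 222.2]
[[ 94  95  95  95  95  94  95  93  93  95  95  94  95  95  94  95  93  94]
 [ 95  93  94  95  95  93  95  94  95  94  94  93  94  95  95  94  95  95]
 [ 95  95  94  95  95  94  94  96  96  95  95  95  94  95  95  95  96  94]
 [ 94  95  95  94  95  96  96  97  99  99  98  95  95  96  94  95  96  99]
 [ 96  95  95  95  95  99  96  80  71  72  83  99  98  98  99  96  81  79]
 [ 91 100  99  98  98  96  67  40  27  31  53  83  82  80  72  62  49  54]
 [ 60  67  68  70  76  67  32  67  77  14  23  43  46  51  56  55  69  67]
 [ 58  59  52  52  50  57  91 134 133 113 156 141  61  66  69 101 158 153]
 [143  72  71  73  67  66  87 120 127 127 174 174 151 154 152 156 175 172]
 [170 151 153 153 147 153 150 153 156 156 170 171 155 173 171 170 168 166]
 [169 170 173 169 156 181 183 178 177 175 174 165 142 171 167 167 167 167]
 [167 167 169 161 115 135 138 135 132 131 129 119 124 173 168 167 168 170]
 [166 167 169 162 106  82  80  78  77  77  77  70 107 176 175 173 164 159]
 [169 174 175 171 137 117 122 139 138 135 131 147 147 157 146 142 129 123]]
```

Emit:
{"name": "carry_out", "arguments": {"rows": [[1,-0.05,0.01,0,0.2],[1,0,0,0,0]]}}

```text
time: 18.77
ee_pos: [0.5111, -0.0841, 0.078]
eef_rot: [-0.558, 0.829, -0.023, 0.027]
ft_force: [-0.7, -0.1, -0.4]
width: 0.0007
```

Emit:
{"name": "carry_out", "arguments": {"rows": [[1,-0.05,0.01,0,0.2],[1,0,0,0,0]]}}

```text
time: 18.93
ee_pos: [0.5114, -0.0827, 0.0781]
eef_rot: [-0.55, 0.835, -0.022, 0.028]
ft_force: [1.0, -0.5, -0.1]
width: 0.0005
```

```bash
python3 -c "
from h import *
go(-201,.017,.077);look()
np.set_printoptions(linewidth=200)
a=np.mean([camera('scene').astype(float) for _ in range(2)],0);print(a[220:232,224:250].mean(2).astype(int))"
```

```text
t 18.93 pos [ 0.5114 -0.0827  0.0781] phi -113.2 F [ 1.  -0.5 -0.1] w 0.0005 q [-1.01  0.34  1.26  2.   -0.4   1.   -1.54] tilt [ 0.071 -0.007 -0.997]
polar 0.0577 175.7 shift units [ 0.01 -0.01  0.04] turn units -0.44
scene lid_lug 0.87 r 0.055 ang 149.3 [237.5 193.7]
scene lid_notch 0.59 r 0.068 ang -14.4 [239.5 223.1]
[[ 96  94  95  96  94  94  94  95  93  94  94  95  95  94  96  95  95  94  95  93  95  95  94  96  96  97]
 [ 98  96  96  96  95  94  95  94  94  95  95  95  97  97  98  99  97  95  95  96  95  96  96  99  96  83]
 [ 79  92  93  97  97  97  96  95  95  95  96  95  81  82  77  78  87  97  97  97  98  97  90  78  63  51]
 [ 46  56  60  75  78  90  93 100  99  98  99  92  47  43  35  42  65  92  91  83  79  66  56  48  48  53]
 [ 63  61  51  42  48  56  62  67  70  75  76  64  31  66  76  16  27  58  55  50  54  49  51  67  99 156]
 [150 155 154 140  63  63  57  59  52  50  51  60  98 132 134 114 144  53  59  66  68 100 156 154 158 175]
 [171 172 174 171 151 155 143  71  71  70  67  73 104 119 127 129 171 141  99 158 153 157 174 172 170 167]
 [167 167 168 168 170 173 170 150 154 153 146 153 154 152 155 157 172 170 131 176 172 170 167 167 166 166]
 [166 166 167 167 166 168 169 170 173 169 156 180 182 179 176 176 175 165 145 172 167 167 167 167 166 168]
 [168 166 167 166 166 166 167 167 169 161 115 135 138 134 131 131 129 119 124 173 168 167 168 170 171 168]
 [160 173 172 171 170 168 167 168 169 161 106  81  80  79  78  77  77  72 108 176 174 173 164 160 142 133]
 [128 141 142 149 157 159 169 175 175 171 137 117 122 139 139 135 132 145 146 156 147 141 129 123 106 102]]
```

Emit:
{"name": "carry_out", "arguments": {"rows": [[1,-0.06,0.01,0,0.2],[1,0,0,0,0]]}}

```text
time: 19.5
ee_pos: [0.5117, -0.0813, 0.0781]
eef_rot: [-0.542, 0.839, -0.022, 0.028]
ft_force: [-0.5, -0.5, 1.0]
width: 0.0006
```

Emit:
{"name": "carry_out", "arguments": {"rows": [[1,-0.06,0.01,0,0.2],[1,0,0,0,0]]}}

```text
time: 19.67
ee_pos: [0.5122, -0.0795, 0.0781]
eef_rot: [-0.534, 0.845, -0.022, 0.028]
ft_force: [-0.5, 0.8, -1.0]
width: 0.0009
```

```bash
python3 -c "
from h import *
go(-201,.017,.077);look()
np.set_printoptions(linewidth=200)
a=np.mean([camera('scene').astype(float) for _ in range(2)],0);print(a[220:229,224:250].mean(2).astype(int))"
```

```text
t 19.67 pos [ 0.5122 -0.0795  0.0781] phi -115.4 F [-0.5  0.8 -1. ] w 0.0009 q [-1.02  0.35  1.27  2.   -0.41  1.   -1.58] tilt [ 0.071 -0.007 -0.997]
polar 0.0573 172.5 shift units [ 0.12 -0.03  0.04] turn units -0.87
scene lid_lug 0.69 r 0.038 ang 149.5 [236.9 197. ]
scene lid_notch 0.59 r 0.076 ang -18.4 [238.2 225.2]
[[ 95  95  94  94  94  95  95  96  94  94  94  95  95  94  95  95  95  94  96  95  95  94  95  95  96  96]
 [ 98  96  97  96  96  95  95  94  94  95  97  97  98  98  98  96  94  95  94  95  94  96  96  97  99  96]
 [ 79  91  92  99  97  96  96  96  96  96  94  83  81  77  79  93  97  96  97  97  97  99  95  81  77  61]
 [ 47  55  61  74  79  91  93 100  99  97  83  49  46  37  41  71 101  98  89  82  80  72  62  50  58  51]
 [ 62  64  54  46  49  57  59  68  71  72  54  10  21  67  78  37  67  67  55  48  52  57  53  64  99 156]
 [151 156 142  64  67  64  55  51  51  48  95 152 108 132 136  92  56  51  61  67  68  69 101 157 158 176]
 [171 174 170 151 154 156 143  69  70  64 106 159 106 117 129 111 105 107 102 159 155 152 157 174 170 168]
 [167 168 168 171 173 173 171 151 153 151 147 163 149 153 157 157 162 161 134 177 172 171 170 168 167 167]
 [167 167 167 166 167 167 169 171 173 168 155 178 181 178 177 177 177 167 145 172 168 167 167 167 167 168]]
```

Emit:
{"name": "carry_out", "arguments": {"rows": [[1,-0.06,0.01,0,0.1],[1,0,0,0,0],[1,0,0,0,0]]}}

```text
time: 20.32
ee_pos: [0.5125, -0.0783, 0.0782]
eef_rot: [-0.53, 0.847, -0.022, 0.028]
ft_force: [-0.4, 0.3, 0.1]
width: 0.0001
```

```bash
python3 -c "
from h import *
go(-201,.017,.077)
np.set_printoptions(linewidth=200)
a=np.mean([camera('scene').astype(float) for _ in range(2)],0);print(a[220:229,224:250].mean(2).astype(int))
crop('pics/c7.png')"
```

```text
t 20.32 pos [ 0.5125 -0.0783  0.0782] phi -115.9 F [-0.4  0.3  0.1] w 0.0001 q [-1.03  0.35  1.27  2.   -0.41  1.   -1.59] tilt [ 0.071 -0.008 -0.997]
polar 0.0571 171.3 shift units [ 0.16 -0.04  0.04] turn units -0.97
[[ 96  96  94  95  94  94  95  94  95  95  94  95  96  95  96  94  94  95  94  94  95  94  96  94  96  97]
 [ 98  97  96  95  94  94  95  96  94  95  96  97  98  98  96  96  96  94  96  96  96  96  97  97  98  95]
 [ 79  91  92 100  96  96  96  96  95  98  96  83  83  77  87  98  97  96  96  97  99  99  96  80  78  61]
 [ 48  56  63  76  79  92  93  99  99  99  85  51  46  41  58  85 100  98  88  83  80  73  62  50  59  49]
 [ 63  62  54  46  52  58  59  68  70  69  42   5  22  66  81  53  66  67  58  49  50  55  53  67 100 156]
 [151 156 142  64  66  54  55  52  51  50  95 151 109 130 136  91  47  49  56  67  67  70 100 156 158 176]
 [171 173 170 151 155 155 142  69  71  66 109 159 106 117 130 110 105 106 100 160 155 152 157 175 171 168]
 [167 168 169 171 173 174 170 151 153 150 147 163 150 151 158 157 163 161 134 178 173 171 170 168 167 166]
 [166 166 166 167 167 168 169 171 173 168 156 178 181 178 177 177 177 168 146 172 168 167 167 166 167 168]]
```

View pics/c7.png

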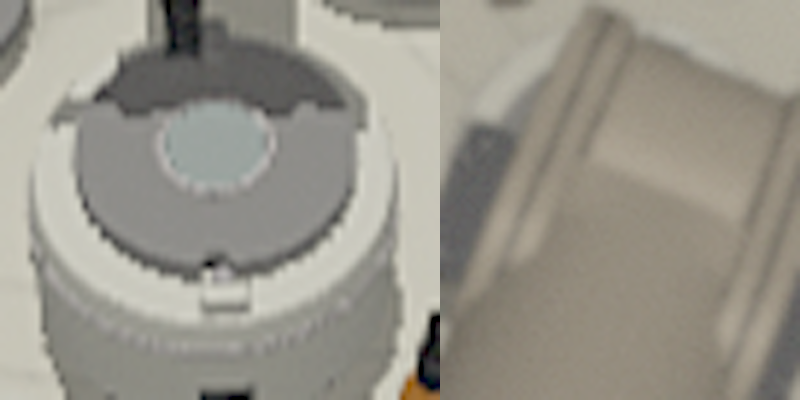

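The notch sits over the pin at scene (237,224), and the lid's centre has moved down about 1 px. I'll probe for the pin's stop with one more small push.

Emit:
{"name": "carry_out", "arguments": {"rows": [[1,-0.06,0.01,0,0],[1,0,0,0,0]]}}

```text
time: 20.68
ee_pos: [0.5127, -0.0779, 0.0782]
eef_rot: [-0.53, 0.847, -0.023, 0.027]
ft_force: [0.0, -1.0, -0.4]
width: 0.0008
```

Emit:
{"name": "carry_out", "arguments": {"rows": [[1,-0.06,0.01,0,0],[1,0,0,0,0]]}}

```text
time: 20.85
ee_pos: [0.5128, -0.0778, 0.0782]
eef_rot: [-0.529, 0.848, -0.023, 0.027]
ft_force: [-0.2, -1.2, 0.2]
width: 0.0004
```

```bash
python3 -c "
from h import *
go(-201,.017,.077)
np.set_printoptions(linewidth=200)
a=np.mean([camera('scene').astype(float) for _ in range(2)],0);print(a[220:229,224:250].mean(2).astype(int))
print(read_state()['ft_force'])"
```

```text
t 20.85 pos [ 0.5128 -0.0778  0.0782] phi -116.0 F [-0.2 -1.2  0.2] w 0.0004 q [-1.03  0.35  1.27  2.   -0.4   1.   -1.6 ] tilt [ 0.07  -0.012 -0.997]
polar 0.057 170.7 shift units [ 0.18 -0.04  0.04] turn units -1.0
[[ 95  95  95  95  94  94  96  96  95  94  90  94  96  94  94  94  95  95  95  94  94  95  94  95  94  96]
 [ 98  96  96  96  95  95  95  94  94  94  94  97  97  98  96  96  95  95  95  95  95  96  97  98  98  96]
 [ 80  94  98  98  97  97  96  96  96  97  95  82  83  80  91  97  96  95  95  96  97  98  97  82  80  62]
 [ 51  60  69  77  85  90  92  99  99  96  75  54  52  42  63  86 100  99  98  90  81  76  63  47  47  54]
 [ 65  57  57  49  49  58  61  70  77  69  33   6  25  66  80  52  73  68  66  56  49  50  52  59  65 101]
 [155 143  70  66  64  56  56  51  48  49  97 152 109 131 136  90  51  49  49  59  66  67 100 158 154 157]
 [174 170 150 153 155 155 143  68  65  66 109 159 106 117 130 110 103 107  99 158 155 153 158 176 172 170]
 [167 169 171 172 173 174 171 151 153 151 147 163 150 152 157 157 162 160 134 177 173 172 170 168 167 167]
 [166 167 167 167 167 168 168 171 173 169 155 179 182 179 177 177 178 168 146 172 168 167 166 167 167 168]]
[-0.38586439 -4.58243607 -1.26152096]
```

The push is stopped (0.1 mm instead of 1.8 mm, with -4.6 N along y): the pin is holding the lid. I'll back off, rise, and go over the middle.

Emit:
{"name": "carry_out", "arguments": {"rows": [[1,0.2,0,0,0],[1,0.3,0,0,0],[1,0,0,-0.5,0],[1,0,0,-0.5,0],[1,0,0,0,0]]}}

```text
time: 21.37
ee_pos: [0.5024, -0.092, 0.1078]
eef_rot: [-0.53, 0.848, -0.022, 0.026]
ft_force: [0.6, -0.1, -0.8]
width: 0.0004
```

```bash
python3 -c "
from h import *
go(0,0,.10,rad=0,phi=-90)"
```

```text
t 21.37 pos [ 0.5024 -0.092   0.1078] phi -116.0 F [ 0.6 -0.1 -0.8] w 0.0004 q [-1.07  0.23  1.31  1.98 -0.27  1.04 -1.68] tilt [ 0.068 -0.01  -0.998]
polar 0.0668 -175.7 shift units [-1.12 -1.9   0.41] turn units -5.19
```

Emit:
{"name": "carry_out", "arguments": {"rows": [[1,-0.2,-0.4,0,-1],[1,-0.25,-0.5,0,-1],[1,-0.25,-0.5,0,-1],[1,-0.3,-0.4,0,-1],[1,0,0,0,0]]}}

```text
time: 21.78
ee_pos: [0.5637, -0.0777, 0.11]
eef_rot: [-0.676, 0.736, -0.023, 0.025]
ft_force: [0.0, -0.1, 0.7]
width: 0.0003
```

```bash
python3 -c "
from h import *
go(0,0,.08,rad=0,phi=-90);look();crop('pics/c8.png')"
```

```text
t 21.78 pos [ 0.5637 -0.0777  0.11  ] phi -94.9 F [ 0.  -0.1  0.7] w 0.0003 q [-0.82  0.36  1.06  1.83 -0.38  1.08 -1.28] tilt [ 0.069 -0.    -0.998]
polar 0.0107 119.8 shift units [ 0.3  -0.13  1.01] turn units -0.98
scene lid_lug 0.73 r 0.046 ang 158.7 [234.8 195.4]
scene lid_notch 0.68 r 0.067 ang -19.4 [237.5 223.2]
```

View pics/c8.png

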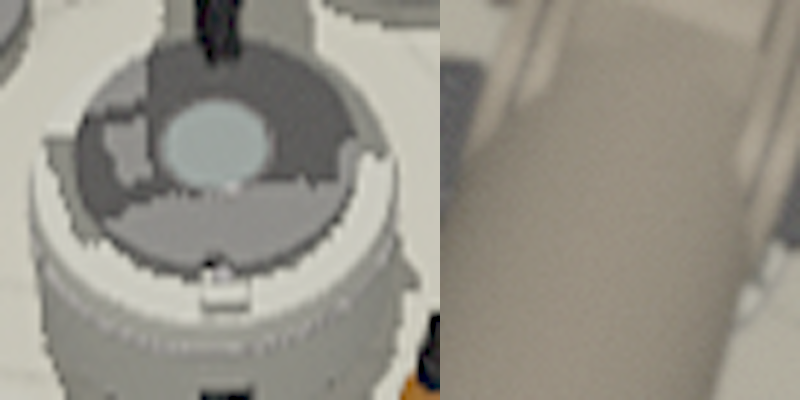

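The lid is level with its notch on the pin at scene (237,224). The finger at (237,196) is over the middle. Descend until it touches.

Emit:
{"name": "carry_out", "arguments": {"rows": [[1,0.3,-0.1,0.3,0],[1,0,0,0.3,0],[1,0,0,0.3,0],[1,0,0,0.15,0],[1,0,0,0,0]]}}

```text
time: 22.6
ee_pos: [0.5654, -0.0871, 0.0773]
eef_rot: [-0.673, 0.739, -0.023, 0.026]
ft_force: [0.6, 0.7, -0.1]
width: 0.0004
```

```bash
python3 -c "
from h import *
go(0,0,.07,rad=0,phi=-90)"
```

```text
t 22.6 pos [ 0.5654 -0.0871  0.0773] phi -95.4 F [ 0.6  0.7 -0.1] w 0.0004 q [-0.76  0.42  1.02  1.86 -0.43  1.03 -1.23] tilt [ 0.069  0.001 -0.998]
polar 0.0036 -178.5 shift units [-0.01 -0.1   0.25] turn units -1.08
```

Emit:
{"name": "carry_out", "arguments": {"rows": [[1,0,0,0.12,0],[1,0,0,0.1,0],[1,0,0,0,0]]}}

```text
time: 22.85
ee_pos: [0.5656, -0.0865, 0.0699]
eef_rot: [-0.673, 0.739, -0.022, 0.026]
ft_force: [0.8, 0.3, 0.0]
width: 0.0008
```

Emit:
{"name": "carry_out", "arguments": {"rows": [[1,0,0,0.1,0],[1,0,0,0.1,0]]}}

```text
time: 23.02
ee_pos: [0.5665, -0.0866, 0.0646]
eef_rot: [-0.673, 0.739, -0.023, 0.026]
ft_force: [-3.0, -0.7, 10.6]
width: 0.0005
```

Emit:
{"name": "carry_out", "arguments": {"rows": [[1,0,0,0.1,0],[1,0,0,0.1,0]]}}

```text
time: 23.18
ee_pos: [0.5675, -0.0869, 0.0641]
eef_rot: [-0.672, 0.739, -0.021, 0.028]
ft_force: [-27.3, 6.3, 56.5]
width: 0.0009
```

Contact at about 7–10 N, then a hard stop at 0.064 (56 N). I'll release and check.

Emit:
{"name": "carry_out", "arguments": {"rows": [[1,0,0,-0.2,0],[1,0,0,-0.3,0],[1,0,0,-0.7,0],[1,0,0,-1,0],[1,0,0,-1,0],[1,0,0,-1,0],[1,0,0,-1,0],[1,0,0,0,0]]}}

```text
time: 23.85
ee_pos: [0.5556, -0.0895, 0.228]
eef_rot: [-0.671, 0.74, -0.021, 0.028]
ft_force: [0.2, -0.1, 0.9]
width: 0.0003
```

```bash
python3 -c "
from h import *
go(0,0,.2,rad=0,phi=-90)
np.set_printoptions(linewidth=200)
a=np.mean([camera('scene').astype(float) for _ in range(2)],0);print(a[220:232,224:250].mean(2).astype(int))
b=cv2.imread('pics/s0.png')
for r in silhouettes('lid','scene'):
  if abs(r['box'][0]-237)<8: print(r['conf'],r['box'],np.nonzero(r['mask'][:,237])[0][[0,-1]])"
```

```text
t 23.85 pos [ 0.5556 -0.0895  0.228 ] phi -95.6 F [ 0.2 -0.1  0.9] w 0.0003 q [-0.93  0.21  1.17  1.7  -0.23  1.3  -1.38] tilt [ 0.069  0.006 -0.998]
polar 0.0136 -169.5 shift units [-0.11 -0.37  0.96] turn units -1.12
[[ 96  96  96  96  96  96  96  96  94  96  95  96  95  94  95  97  95  97  96  96  96  95  94  95  96  95]
 [ 95  96  95  95  95  96  95  95  95  96  95  95  96  96  96  96  96  94  95  97  96  95  96  95  95  97]
 [ 98  96  96  96  96  96  96  95  96  97  96  96  97  97  96  94  95  96  96  97  96  96  96  97  98  99]
 [ 93  99  99  98  96  96  96  96  96  97  98  96  88  86  88  95  96  95  95  96  97  98  98  96  80  77]
 [ 51  62  76  90  92 100  98  98  99  97  82  60  63  90 100  87  96  99  99 100  95  81  76  56  40  43]
 [146 108  37  49  52  63  72  76  83  87  64  65 114 134 137 100  75  75  70  65  57  40  52  99 132 151]
 [174 164 150 145 115  82  55  40  41  45  77 129 110 118 130 106  84  89  38  57 110 154 152 161 169 175]
 [169 172 174 173 165 158 153 152 151 148 147 167 152 153 159 158 159 159 124 155 165 177 174 171 170 170]
 [168 167 169 169 170 172 174 174 176 170 157 181 184 180 179 179 179 171 150 176 172 169 169 169 168 170]
 [169 169 168 168 168 168 168 169 171 162 117 136 138 136 133 132 131 121 127 175 169 169 170 172 172 170]
 [163 174 173 173 170 170 168 169 171 163 107  81  82  80  79  78  78  73 109 178 176 175 165 160 143 136]
 [129 143 144 150 159 161 170 176 177 172 138 117 123 140 140 137 132 148 148 158 148 142 131 124 107 103]]
0.56 [236.7, 207.2, 52.7, 35.3] [191 223]
```

Emit:
{"name": "carry_out", "arguments": {"rows": [[1,-1,0,0,0],[1,-1,0,0,0],[1,-1,0,0,0],[1,-1,0,0,0],[1,-1,0,0,0],[1,-1,0,0,0],[1,-1,0,0,0],[1,-1,0,0,0],[1,0,0,0,0]]}}

```text
time: 24.75
ee_pos: [0.5713, 0.1593, 0.2109]
eef_rot: [-0.67, 0.742, -0.015, 0.017]
ft_force: [0.5, 1.5, -1.0]
width: 0.0003
```

```bash
python3 -c "
from h import *
crop('pics/c9.png');look()
from scipy.optimize import least_squares
for c in('scene','top'):
  for r in silhouettes('lid',c):
    if not(225<r['box'][0]<300 and 150<r['box'][1]<230): continue
    cs,_=cv2.findContours(r['mask'].astype('uint8'),0,1);q=max(cs,key=len)[:,0]
    for z in(.082,.086,.091):
      p=np.array([ray(c,k,z)[:2] for k in q])
      print(c,round(r['conf'],2),z,least_squares(lambda v:np.hypot(*(p-v[:2]).T)-v[2],[.57,-.09,.08],loss='soft_l1',f_scale=.002).x.round(4))
go(0,0,.2,rad=0)
for n in('retainer_case','tablet_tin','cream_jar','dropper'):
  print(n,[(round(r['conf'],2),np.round(r['xy'],0)) for r in pinpoint(n,'top')[:2]])"
```

```text
scene lid_lug 0.84 r 0.03 ang 154.9 [235.7 198.6]
scene lid_notch 0.61 r 0.078 ang -17.1 [238.9 225.5]
top lid_lug 0.63 r 0.059 ang 155.9 [277.1 198.6]
top lid_notch 0.6 r 0.082 ang -18.9 [292.9 153.3]
scene 0.81 0.082 [ 0.5684 -0.0842  0.0747]
scene 0.81 0.086 [ 0.5726 -0.086   0.0743]
scene 0.81 0.091 [ 0.5778 -0.0883  0.0739]
scene 0.78 0.082 [0.4256 0.1075 0.0967]
scene 0.78 0.086 [0.4304 0.1048 0.0962]
scene 0.78 0.091 [0.4364 0.1014 0.0957]
top 0.77 0.082 [ 0.5712 -0.0859  0.0746]
top 0.77 0.086 [ 0.5703 -0.0856  0.0743]
top 0.77 0.091 [ 0.5692 -0.0852  0.074 ]
t 25.25 pos [0.5726 0.151  0.2136] phi -96.5 F [ 0.1 -0.1  0.1] w 0.0004 q [-1.2   0.33  1.07  1.62 -0.29  1.31 -1.78] tilt [ 0.048  0.001 -0.999]
polar 0.238 89.1 shift units [ 7.9  -0.75  0.44] turn units 34.71
retainer_case [(0.57, array([222., 174.]))]
tablet_tin [(0.92, array([332., 209.]))]
cream_jar [(0.88, array([329., 155.])), (0.72, array([224., 176.]))]
dropper [(0.59, array([263., 138.]))]
```

View pics/c9.png

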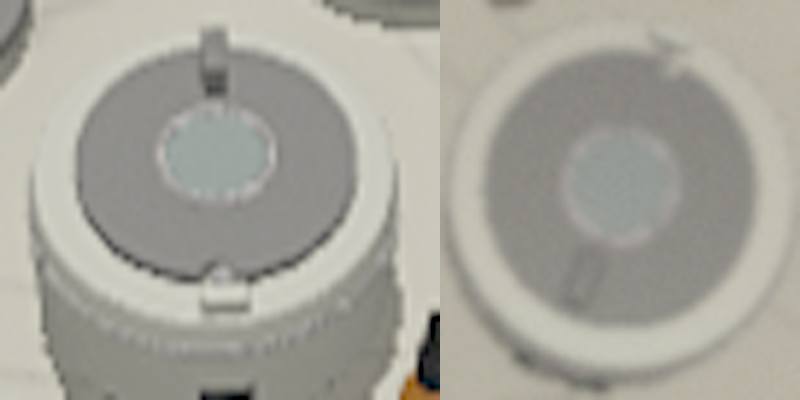

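The picture shows the lid flush, with the notch on the pin at scene (237,225) and the lug opposite. Its middle is about 5 mm lower than before the press, and the neighbours are unmoved. Handing in.

```bash
python3 -c "
from bench import *
print(close_job())"
```

```text
the job is handed in; nothing more can be done
None
```

I turned the lid clockwise by its lug until the pin stopped it in the notch, then pressed its middle down to a hard stop. I moved the arm clear and handed the job in at about 25 s. No verdict was reported.

**Last checks**
- **Lid seated:** the notch is on the pin and the lug opposite in both cameras. The edge is flush all round, and both cameras fit a lid top at about 84–86 mm. A lid fully home would be at 86 mm.
- **Press:** it took about 10 N while moving, then 56 N at the stop. That reading was at the wrist, against its 120 N limit.
- **Neighbours:** the retainer case, tin, jar and dropper are where they were. I did not recheck the lotion, cup or comb, which were far from the motion.

**What went wrong or disagreed**
- **Tip height:** the fingertips were really about 23 mm above the reported TCP, not 14 mm below it. Because of that, the first push slid over the lug after turning it only about 7°. I repeated it lower.
- **Joint 3:** it came close to its limit, 1.31 of 1.34.
- **Tool tilt:** the tool leaned about 4° by the end, which put about 27 N sideways on the lid during the press.

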